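# Close and clamp the solder-paste stencil printer

### The arm

A 6-joint arm with a two-finger parallel gripper is mounted at the origin on the work surface. World frame = base frame: x ahead of the robot, y to its left, z up, the work surface at z = 0. Lengths are in mm, angles in rad, forces in N, time in s.
With the tool pointing down it reaches from about 400 to 925 mm from the base axis. Payload 12.5 kg.
Tool frame: the origin (TCP) lies at the very end of the fingers, on their centre line; the grasp point (between the pads) lies 19 mm behind it (env.grasp_offset is the distance from the TCP to the grasp point, in mm); z points along the fingers, y is the direction in which the jaws open and shut (so a half turn about z gives the same grasp; the last joint's range is limited). The gripper opens to 95 mm and grips with 3 to 60 N. Pads are 20 mm wide; open, the fingers measure 119 mm over their backs; the gripper's body (75 mm by 180 mm) begins 59 mm behind the grasp point.
Start: joints at [1.039, 0.491, 1.559, -0, 1.092, -0.106], TCP at [258.144, 569.221, 178.161] pointing down, gripper open.
Joint ranges: [-3.1, 3.1], [-0.84, 2.19], [0.05, 2.79], [-1.13, 4.28], [0.06, 2.93], [-2.69, 2.69]. Speed limits (rad/s): [2.22, 2.22, 2.79, 3.14, 3.14, 3.14].

### API

Orientations are given as [roll, pitch, yaw] about the fixed x, y, z axes, in that order (R = Rz(yaw) Ry(pitch) Rx(roll)).
In Python, from cell import env gives the robot as it stands. The module is installed in compiled form; this text tells all that it offers.
- The arm moves only by the shell command python3 -m pendant 'ROWS'. ROWS is JSON, one flat list of numbers, 5 for each row, row after row: the shift along the tool's x, y, z as a fraction of full scale, then the turn about the tool's z as a fraction of full scale, then the gripper's target within -1 to 1 (shut at 1, half-way at 0, fully open at -1). In form: [x, y, z, turn, grip, x, y, z, turn, grip, ...]. A call has 1 to 10 rows; each row shifts and turns the commanded pose from where the row before left it, along the tool's axes as they then stand; what a row does not reach is not made up. Full scale, the value 1, is 0.4 m for a shift and 180 degrees for a turn. A row lasts 1/8 s, in which the tool goes at most 62.5 mm and 10.7 degrees, less where a joint would pass 70% of its speed; a pose out of reach is approached as far as the arm can. A call with a number of a shift or a turn outside -1 to 1 is refused whole. A call with a gripper value outside its range is refused whole. The fingers move at their own pace and stop on an object; the grip force is fixed at half the most. Time passes only in rows, so rows that do not move let the fingers close. It gives the time, the measured TCP pose, the force and the opening at its end, in the units of the state.
- env.state(): the state, without advancing time (a new reading comes with each control period).
- env.read_camera(name): name is "side" or "top"; returns the picture (420x560x3 uint8, red, green, blue); there is no depth.
- env.camera_model(name): a dict with "fx", "fy", "cx", "cy" (pixels), "view" (4x4, takes a point from world to camera coordinates). Camera axes: x right, y down, z forward; pixel columns grow to the right and rows downward; lengths in mm; the calibration is good to about 2 mm. A picture is of the moment at which its call begins. camera_model takes no time and is no camera call.
- env.job_done(): hands the job in, once; it reports no verdict.
Trained networks look in the newest picture that a camera, given by its name, has taken for a name from the list of things; names that differ only in an ending like _2 or _b are one class to them, and where a whole thing is asked for, a point or a joint stands for the part that bears it (a point fixed in the world has none). Each returns a list of dicts, best first, with "confidence" (0 to 1); they miss things now and then, are a little off and sometimes report something else, mostly with a low value. They report only what shows in the picture. A call takes as long as a camera call. They do not tell look-alikes from the thing itself.
- env.masks_of(thing, camera): "region" (420x560 bool, what is visible of it).
- env.landmark_of(thing, camera): "xyz" ([x, y, z] in mm, in world coordinates, good to about 4 mm: a listed point, or the origin of a listed thing).
The state is a dict: "t": time; "joints": joint angles; "qvel": joint speeds; "tau": joint torques, N m; "eef_pos": TCP position; "tcp_rot": TCP orientation; "ft_force": force on the tool from outside, world axes, zero at the start; "moment": the same for the moment, N m; "opening": opening from 0.0 (shut) to 1.0 (fully open).
Only numpy, scipy, OpenCV 4.12 (cv2) and the standard library are available. Lean on these libraries where they do the work, as an engineer would, in place of code of your own. Each camera call takes 0.05 s, during which the arm holds its last target.

### The job

Get the stencil printer ready for a print: fold the stencil frame down until it lies fully flat over the circuit board, without letting it slam, then swing the red toggle-clamp lever right down so that it locks the frame. Do not disturb the board or the things standing round the printer.

Things in the scene. Friction and masses are not known exactly. Their poses are not given: they have to be found in the camera images.
- printer: stencil printer, fixed: aluminium bed, upper face 20 mm above the table. Origin on the table, about under the middle of the board; x points from the front (handle side) back to the hinge, y to the left, z up. The bed spans x -115 to +135 mm, y -215 to +130 mm. Its toggle clamp stands on the right edge (-y)
- hinge_mid (a point): middle of the stencil frame's hinge axis, at the back of the bed (x = 115, y = 0, z = 29.5 mm in the printer's frame), fixed; the axis runs along the printer's y. The frame on it is aluminium, 220 mm wide, 14 mm thick, its front edge 210 mm from the axis, with a steel stencil sheet in it
- frame (a joint): angle of the stencil frame about its hinge: 0 = lying flat over the board (a stop), 1.48 = almost upright (a stop). The hinge is stiff: the frame stays wherever it is left and takes 2 to 8 N at the handle to move
- frame_bar (a point): middle of the frame's black handle bar: round, 12 mm thick, 110 mm long between its legs, parallel to the hinge. With the frame flat it is 255 mm in front of the hinge axis and 20 mm above it (49.5 mm over the table, nothing under it); it swings with the frame. 39 mm are free between bar and frame edge, so fingers can close round the bar from above at any angle
- clamp (a joint): angle of the toggle clamp's red lever: 0 = open, the lever rising 60 degrees above level and outward to the printer's right (-y); 1.047 = locked, the lever level (a stop). It stays where it is left; pressing the grip down takes about 3 N. A linked steel arm comes down from upright onto the frame's right side as the lever goes down
- clamp_grip (a point): middle of the red lever's grip, on its axis, 85 mm from the pivot; the grip is round, 18 mm thick, and covers the lever from 36 to 140 mm (its round end) from the pivot
- clamp_pivot (a point): pivot of the red lever, fixed, at x = -35, y = -170, z = 56 mm in the printer's frame; its axis runs along the printer's x. Locked, the lever lies level from here towards -y
- board: green circuit board 100 x 130 x 2.4 mm lying loose in its nest on the bed between four 2 mm high edge stops; origin at the middle of its underside; leave it there
- nest (a point): middle of the board nest on the bed's upper face, fixed
- paste_jar: bystander: white jar with green lid, 62 mm wide, 55 mm tall, standing to the left of the printer; origin under its middle
- flux_bottle: bystander: white bottle with clear cap, 48 mm wide, 115 mm tall, standing to the left of the printer; origin under its middle
- squeegee: bystander: hand squeegee with blue handle lying left of the printer, 157 mm long, blade 130 mm wide, 26 mm high; origin on the table 50 mm from the handle end, x towards the blade
Mind the look-alikes: they are no part of the job. There is more than one size of the board; the job needs the largest.

How it is judged (in metres and radians):
On the way, in this order (a step that is already met when the one before it is completed fails the run):
1. the stencil frame lies flat over the board while the clamp is still open (value of joint frame below 0.035 rad and value of joint clamp below 0.6 rad), for 0.2 s.
2. the clamp lever is right down with the frame flat under it (value of joint frame below 0.03 rad and value of joint clamp above 0.95 rad), for 0.2 s.
At the end, for the whole second after the job is handed in: the stencil frame lies flat (within 0.03 rad), the clamp lever is down (within 0.1 rad of level) and the board lies still in its nest (within 6 mm) (all of step 2 and horizontal distance between board and nest below 0.006 m and linear speed of board below 0.02 m/s); the robot touches nothing.
It fails at once if the frame slams shut (faster than 1.2 rad/s over the last 0.25 rad) (value of joint frame below 0.25 rad and velocity of joint frame below -1.2 rad/s).
It fails at once if the board is shoved out of its nest (horizontal distance between board and nest above 0.012 m).
It fails at once if the jar is moved by more than 25 mm or tipped (distance of paste_jar from where it was at the start of the episode above 0.025 m or angle between paste_jar's own z axis and vertical above 0.5 rad).
It fails at once if the bottle is moved by more than 25 mm or tipped (distance of flux_bottle from where it was at the start of the episode above 0.025 m or angle between flux_bottle's own z axis and vertical above 0.5 rad).
It fails at once if the squeegee is moved by more than 25 mm (distance of squeegee from where it was at the start of the episode above 0.025 m).
It also fails if it takes over 43 s, if anything falls off the work surface, if the arm or the gripper's body presses on something with over 40 N, if the wrist force passes 120 N, or if a joint passes its speed limit or range.

## Working session

There is one attempt and no reset: what is moved stays moved. The work goes in short steps, Python scripts to look and compute and a shell command to move; the robot and the scene stay as the last step left them, time stands still between calls to the robot, and variables do not carry over. Pictures are saved under pics/ and viewed, and the job is handed in when it is done.

```bash
mkdir -p pics; ls
python3 - <<'E'
from cell import env
import cv2,numpy as np
for c in("side","top"):
    im=env.read_camera(c); cv2.imwrite(f"pics/{c}0.png",im[:,:,::-1])
    m=env.camera_model(c); print(c,m["fx"],m["cx"],m["cy"],np.round(np.linalg.inv(m["view"])[:3],2).tolist())
    for n in("printer","hinge_mid","frame_bar","clamp_grip","clamp_pivot","board","nest","paste_jar","flux_bottle","squeegee"):
        print(n,[(round(d["confidence"],2),np.round(d["xyz"]).tolist()) for d in env.landmark_of(n,c)][:4])
s=env.state();print({k:np.round(v,3).tolist() for k,v in s.items()}, env.grasp_offset)
E
```

```text
pics
side 449.08294550978064 285.6164598553268 206.937654441412 [[0.99, -0.1, 0.08, 559.25], [-0.13, -0.75, 0.64, -509.35], [-0.0, -0.65, -0.76, 874.15]]
printer []
hinge_mid [(0.9, [693.0, -21.0, 29.0])]
frame_bar []
clamp_grip [(0.51, [563.0, -242.0, 126.0])]
clamp_pivot [(0.83, [557.0, -198.0, 57.0])]
board [(0.91, [818.0, -12.0, -3.0]), (0.75, [814.0, 144.0, -2.0]), (0.72, [585.0, -27.0, 24.0])]
nest []
paste_jar [(0.76, [647.0, 188.0, 0.0])]
flux_bottle [(0.98, [510.0, 170.0, -2.0]), (0.26, [585.0, -28.0, 23.0])]
squeegee [(0.6, [510.0, 325.0, -0.0]), (0.35, [590.0, -31.0, 259.0]), (0.25, [508.0, 171.0, -3.0])]
top 463.4931759008965 280.8690374865323 214.15823053849158 [[0.03, -0.99, 0.13, 520.74], [-1.0, -0.03, -0.03, 147.23], [0.03, -0.13, -0.99, 1092.58]]
printer []
hinge_mid [(0.62, [696.0, -20.0, 30.0])]
frame_bar [(0.94, [590.0, -24.0, 256.0])]
clamp_grip [(0.62, [560.0, -244.0, 126.0]), (0.36, [590.0, -28.0, 256.0])]
clamp_pivot [(0.73, [561.0, -200.0, 56.0])]
board [(0.93, [581.0, -26.0, 18.0]), (0.76, [827.0, -13.0, 2.0]), (0.64, [816.0, 142.0, -4.0])]
nest []
paste_jar [(0.63, [650.0, 188.0, 1.0])]
flux_bottle [(0.95, [510.0, 170.0, 1.0])]
squeegee [(0.9, [510.0, 334.0, 1.0])]
{'t': 1.1, 'joints': [1.039, 0.491, 1.559, 0.0, 1.092, -0.106], 'qvel': [-0.001, -0.0, 0.001, 0.001, -0.0, -0.001], 'tau': [0.001, -61.248, -25.844, 0.069, 0.045, -0.0], 'eef_pos': [258.134, 569.204, 178.146], 'tcp_rot': [3.142, -0.0, 2.716], 'ft_force': [-1.388, -0.443, 1.268], 'moment': [-0.029, -0.012, -0.049], 'opening': 0.999} 18.8
```

View pics/side0.png

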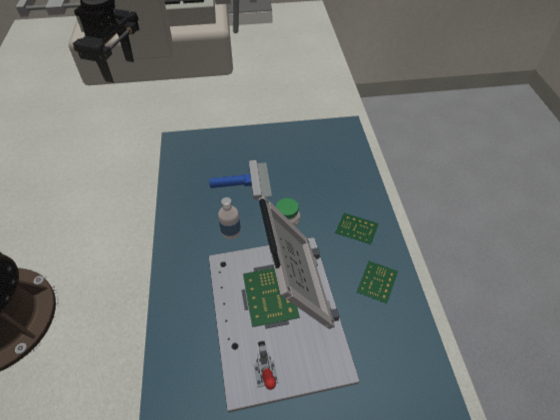

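View pics/top0.png

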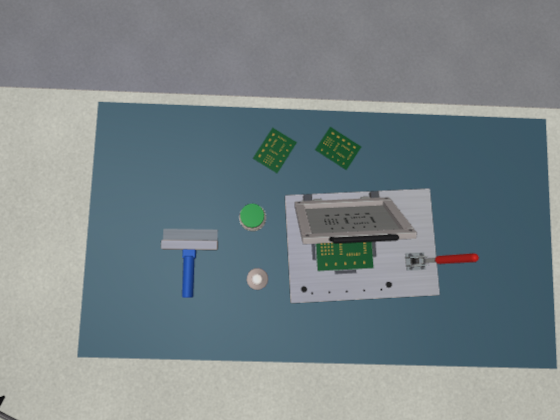

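```bash
cat > h.py <<'E'
from cell import env
import cv2,numpy as np
def cam(c):
    m=env.camera_model(c);K=np.array([[m["fx"],0,m["cx"]],[0,m["fy"],m["cy"]],[0,0,1]]);return K,np.array(m["view"])
def tri(pt,ps):
    P=[];
    for c in("top","side"):
        K,V=cam(c);P.append(K@V[:3])
    X=cv2.triangulatePoints(P[0],P[1],np.array(pt,float).reshape(2,1),np.array(ps,float).reshape(2,1))
    return (X[:3]/X[3]).ravel()
def onz(c,uv,z):
    K,V=cam(c);d=V[:3,:3].T@np.linalg.inv(K)@np.array([uv[0],uv[1],1.]);o=-V[:3,:3].T@V[:3,3];return o+d*(z-o[2])/d[2]
def proj(c,X):
    K,V=cam(c);q=K@(V[:3,:3]@np.array(X)+V[:3,3]);return q[:2]/q[2]
E
python3 - <<'E'
from h import *
ims={c:env.read_camera(c) for c in("top","side")}
for c,im in ims.items():
    for (u,v,w,h,n) in ([(270,170,190,140,"a"),(390,180,140,100,"b")] if c=="top" else [(200,185,150,150,"a"),(200,320,150,90,"b")]):
        cv2.imwrite(f"pics/{c}_{n}.png",cv2.resize(im[v:v+h,u:u+w,::-1],None,fx=4,fy=4,interpolation=cv2.INTER_CUBIC))
for n in("frame_bar","clamp_grip","clamp_pivot","hinge_mid"):
    r={c:env.landmark_of(n,c) for c in("top","side")}
    print(n,{c:[(round(d["confidence"],2),np.round(d["xyz"]).tolist()) for d in v[:1]] for c,v in r.items()})
    if r["top"] and r["side"]: print(tri(proj("top",r["top"][0]["xyz"]),proj("side",r["side"][0]["xyz"])))
E
```

```text
frame_bar {'top': [(0.63, [591.0, -26.0, 256.0])], 'side': [(0.81, [588.0, -32.0, 260.0])]}
[589.37033193 -26.28055484 253.49957199]
clamp_grip {'top': [(0.96, [563.0, -242.0, 127.0])], 'side': [(0.74, [565.0, -245.0, 126.0])]}
[ 564.04550069 -243.70210189  121.78560755]
clamp_pivot {'top': [(0.57, [556.0, -201.0, 55.0])], 'side': [(0.92, [560.0, -199.0, 58.0])]}
[ 557.81234395 -199.84896762   59.68936636]
hinge_mid {'top': [(0.78, [693.0, -21.0, 31.0])], 'side': [(0.85, [693.0, -18.0, 30.0])]}
[692.69829758 -20.33567665  33.73151386]
```

```bash
sleep 1; ls pics
```

```text
side0.png
side_a.png
side_b.png
top0.png
top_a.png
top_b.png
```

View pics/top_a.png

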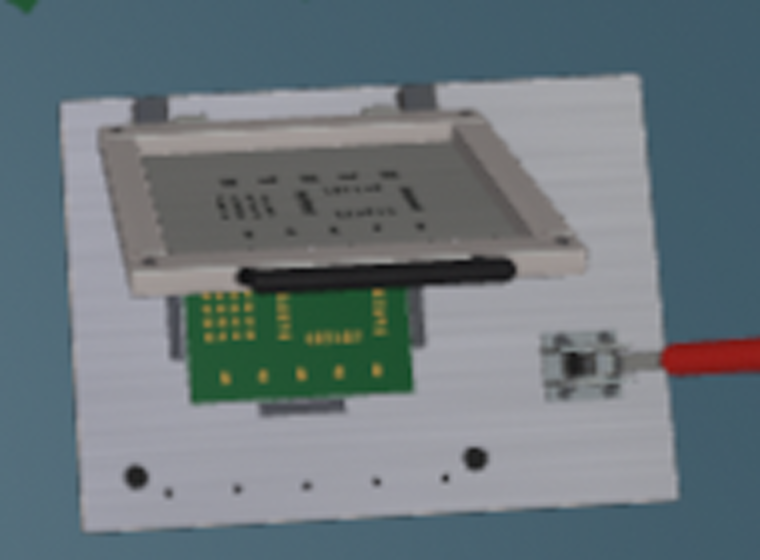

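View pics/side_a.png

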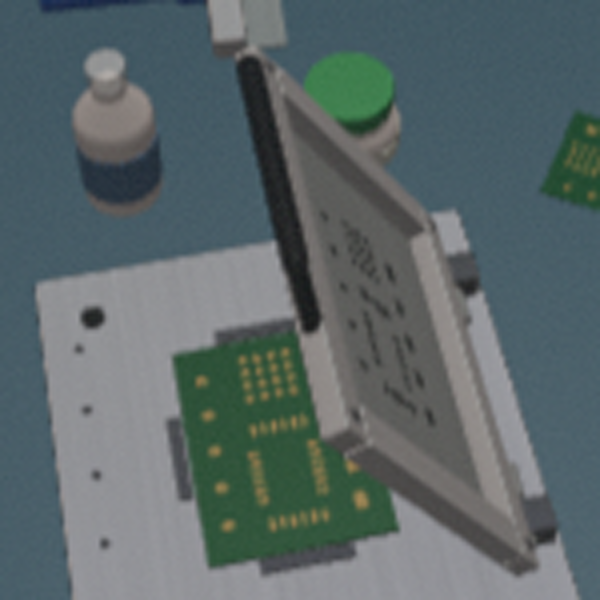

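View pics/top_b.png

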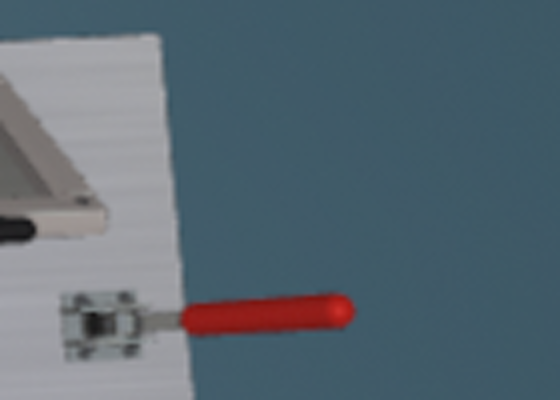

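Run:
```python
from h import *
f=lambda u,v:(270+u/4,170+v/4)
C=np.array([onz("top",f(*p),20) for p in((60,102),(638,74),(678,498),(83,531))])
B=np.array([[135,130],[135,-215],[-115,-215],[-115,130]])
M,_=cv2.estimateAffinePartial2D(B.astype(float),C[:,:2].copy());
# rigid
A,b=B-B.mean(0),C[:,:2]-C[:,:2].mean(0);U,S,Vt=np.linalg.svd(A.T@b);R=(U@Vt).T;t=C[:,:2].mean(0)-R@B.mean(0)
print("scale",np.hypot(M[0,0],M[1,0]),"yaw",np.arctan2(R[1,0],R[0,0]),"t",t,"res",np.round(C[:,:2]-(B@R.T+t),1).tolist())
for n,p in dict(hinge=(115,0),pivot=(-35,-170),grip=(-35,-212.5),end=(-35,-240),barflat=(-140,0)).items(): print(n,R@p+t)
g=lambda u,v:(200+u/4,185+v/4)
e1=tri(f(243,277),g(250,66));e2=tri(f(512,270),g(310,324));print("bar ends",e1,e2,"mid",(e1+e2)/2,np.linalg.norm(e1-e2))
mid=(e1+e2)/2; q=R.T@(mid[:2]-t);print("bar in printer",q,mid[2],"r",np.hypot(115-q[0],mid[2]-29.5),"ang",np.arctan2(mid[2]-29.5,115-q[0])-np.arctan2(20,255))
```

```text
scale 0.9959566206480375 yaw 0.08275922034890658 t [579.28104891 -30.82836657] res [[-1.0, -0.7], [-0.7, 0.4], [0.7, 0.5], [1.0, -0.2]]
hinge [693.88745104 -21.32191666]
pivot [ 558.45385247 -203.13979361]
grip [ 561.9671057  -245.49433353]
end [ 564.2403872  -272.90021231]
barflat [439.76021153 -42.40143603]
bar ends [584.28179777  32.22203869 255.82990932] [594.76721768 -96.62466081 235.27306953] mid [589.52450772 -32.20131106 245.55148943] 130.89690471829846
bar in printer [10.0949055  -2.21501875] 245.55148942538332 r 240.17353088068694 ang 1.0404994126374483
```

```bash
cat >> h.py <<'E'
YAW=0.0828;T0=np.array([579.28,-30.83,0])
Rp=np.array([[np.cos(YAW),-np.sin(YAW),0],[np.sin(YAW),np.cos(YAW),0],[0,0,1]])
def W(p): return Rp@np.array(p,float)+T0
def bar(a,y=0):
    b=a+np.arctan2(20,255);r=np.hypot(255,20);return W([115-r*np.cos(b),y,29.5+r*np.sin(b)])
E
python3 - <<'E'
from h import *
for a in(1.0,1.04,1.08,1.12):
    print(a,bar(a),*[np.round(proj(c,bar(a,y)),1) for c in("top","side") for y in(55,-55)])
print("obs top",(270+243/4,170+277/4),(270+512/4,170+270/4),"side",(200+250/4,185+66/4),(200+310/4,185+324/4))
E
```

```text
1.0 [573.35270819 -31.32190442 254.88114724] [335.3 248.2] [395.3 245.1] [254.7 206.2] [265.7 255.5]
1.04 [582.43108634 -30.56849216 259.53748309] [335.4 243. ] [395.6 239.9] [259.6 203.7] [271.  252.9]
1.08 [591.6877686  -29.80028249 263.82580804] [335.4 237.7] [395.9 234.6] [264.5 201.4] [276.5 250.4]
1.12 [601.10794625 -29.01850438 267.73926168] [335.4 232.3] [396.  229.2] [269.6 199.1] [282.1 248.1]
obs top (330.75, 239.25) (398.0, 237.5) side (262.5, 201.5) (277.5, 266.0)
```

```bash
python3 -m pendant '[0,0,-0.05,0.0483,0, 0,0,-0.05,0.0483,0, 0,0,-0.05,0.0483,0, 0,0,-0.05,0.0483,0, 0,0,-0.05,0.0483,0, 0,0,-0.05,0.0483,0, 0,0,-0.05,0.0483,0, 0,0,0,0,0]'
```

```text
t: 2.6
eef_pos: [258.3, 569.5, 319.3]
tcp_rot: [3.14, -0.002, 1.655]
ft_force: [0.2, -0.5, -0.9]
opening: 0.502
```

```bash
python3 -m pendant '[-0.078,0.035,0,0,0,-0.078,0.035,0,0,0,-0.078,0.035,0,0,0,-0.078,0.035,0,0,0,-0.078,0.035,0,0,0,-0.078,0.035,0,0,0,-0.078,0.035,0,0,0,-0.078,0.035,0,0,0,-0.078,0.035,0,0,0,-0.078,0.035,0,0,0]' && python3 -m pendant '[-0.078,0.035,0,0,0,-0.078,0.035,0,0,0,-0.078,0.035,0,0,0,-0.078,0.035,0,0,0,-0.078,0.035,0,0,0,-0.078,0.035,0,0,0,-0.078,0.035,0,0,0,-0.078,0.035,0,0,0,-0.078,0.035,0,0,0,-0.078,0.035,0,0,0]' && python3 -m pendant '[0,0,0,0,0,0,0,0,0,0]'
python3 - <<'E'
from h import *
for c in("top","side"):
    im=env.read_camera(c); cv2.imwrite(f"pics/{c}1.png",im[:,:,::-1])
E
```

```text
t: 3.85
eef_pos: [423.6, 268.7, 317.1]
tcp_rot: [-3.141, 0.0, 1.658]
ft_force: [-0.3, 0.4, 0.7]
opening: 0.5
t: 5.1
eef_pos: [589.0, -30.5, 317.0]
tcp_rot: [-3.14, -0.0, 1.658]
ft_force: [-0.0, 0.0, -0.4]
opening: 0.498
t: 5.35
eef_pos: [588.3, -29.1, 317.4]
tcp_rot: [-3.14, -0.001, 1.655]
ft_force: [-0.2, -0.5, -0.5]
opening: 0.502
```

View pics/side1.png

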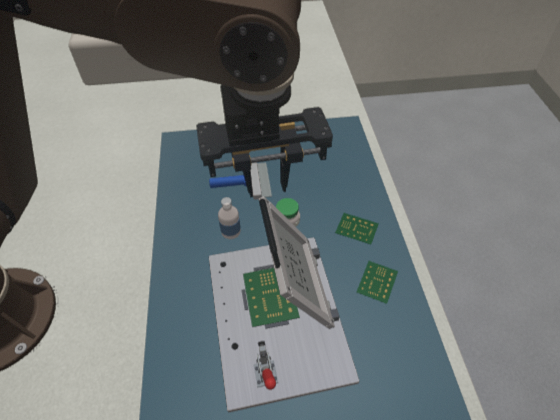

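View pics/top1.png

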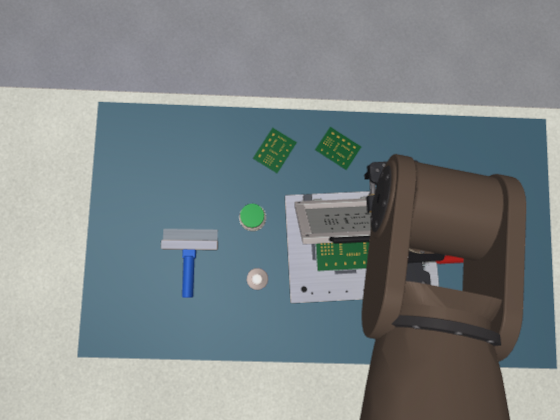

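The side view has the two fingertips around (250,193) and (285,190), straddling the bar line that starts at (264,201). The top view's grip area is hidden by the arm. Next I descend over the bar.

```bash
python3 -m pendant '[0,0,0.045,0,0,0,0,0.045,0,0,0,0,0.045,0,0,0,0,0.045,0,0,0,0,0,0,0]'
python3 - <<'E'
from h import *
print(proj("side",env.state()["eef_pos"]))
im=env.read_camera("side"); cv2.imwrite("pics/s2.png",cv2.resize(im[130:330,180:380,::-1],None,fx=3,fy=3,interpolation=cv2.INTER_CUBIC))
E
```

```text
t: 6.08
eef_pos: [588.1, -28.7, 245.4]
tcp_rot: [-3.14, -0.001, 1.655]
ft_force: [-0.8, -0.8, 0.8]
opening: 0.495
[268.45112579 230.98300328]
```

View pics/s2.png

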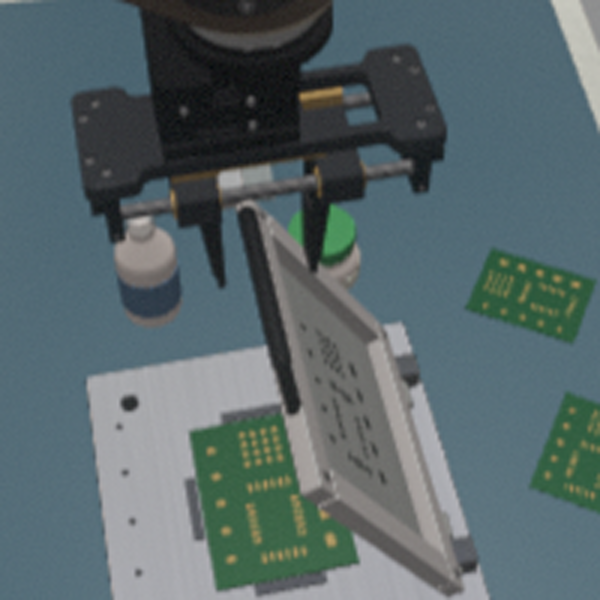

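The fingers straddle the bar: left tip at crop (222,285), bar at (258,285), right finger behind the frame edge at (315,265). Now I close.

```bash
python3 -m pendant '[0,0,0,0,0.7,0,0,0,0,0.7,0,0,0,0,0.7,0,0,0,0,0.7,0,0,0,0,0.7]'
python3 - <<'E'
from h import *
a=1.065
P=np.array([bar(x) for x in np.linspace(a,-0.01,17)]);D=np.diff(P,axis=0)
ps=1.655;X=np.array([np.cos(ps),np.sin(ps),0]);Y=np.array([np.sin(ps),-np.cos(ps),0])
print(np.round(np.c_[D@X,D@Y,-D[:,2]]/400,4).tolist());print(P[-1])
E
```

```text
t: 6.75
eef_pos: [588.8, -29.5, 246.2]
tcp_rot: [3.141, -0.0, 1.654]
ft_force: [-0.2, -0.5, 0.2]
opening: 0.154
[[0.0001, -0.0385, 0.0191], [0.0001, -0.0371, 0.0217], [0.0, -0.0356, 0.0241], [0.0, -0.0339, 0.0264], [0.0, -0.032, 0.0286], [0.0, -0.03, 0.0307], [0.0, -0.0279, 0.0327], [0.0, -0.0256, 0.0345], [0.0, -0.0233, 0.0361], [0.0, -0.0208, 0.0376], [0.0, -0.0182, 0.0389], [0.0, -0.0156, 0.04], [0.0, -0.0128, 0.041], [0.0, -0.0101, 0.0418], [0.0, -0.0072, 0.0423], [0.0, -0.0044, 0.0427]]
[439.57302941 -42.42424538  46.94904251]
```

The opening matches the 0.7 command, so the bar isn't gripped yet. I'll close fully.

```bash
python3 -m pendant '[0,0,0,0,1,0,0,0,0,1,0,0,0,0,1]' && python3 -m pendant '[0,-0.0193,0.0095,0,1,0,-0.0192,0.0096,0,1,0,-0.0186,0.0108,0,1,0,-0.0185,0.0109,0,1,0,0,0,0,1]'
```

```text
t: 7.12
eef_pos: [588.8, -29.5, 246.1]
tcp_rot: [3.142, -0.0, 1.654]
ft_force: [-0.6, 0.3, 0.8]
opening: 0.005
t: 7.75
eef_pos: [558.1, -32.0, 229.6]
tcp_rot: [-3.141, -0.0, 1.653]
ft_force: [-0.7, -0.5, -0.2]
opening: 0.007
```

It shut on nothing, so I'll look again.

Run:
```python
from h import *
im=env.read_camera("side"); cv2.imwrite("pics/s3.png",cv2.resize(im[130:330,180:380,::-1],None,fx=3,fy=3,interpolation=cv2.INTER_CUBIC))
im=env.read_camera("top"); cv2.imwrite("pics/t3.png",cv2.resize(im[130:330,270:470,::-1],None,fx=3,fy=3,interpolation=cv2.INTER_CUBIC))
print(3*(proj("side",env.state()["eef_pos"])-[180,130]))
print([(d["confidence"],d["xyz"]) for d in env.landmark_of("frame_bar","side")])
```

```text
[217.62957521 328.39681018]
[(0.92, [590.7, -28.5, 261.3])]
```

View pics/s3.png

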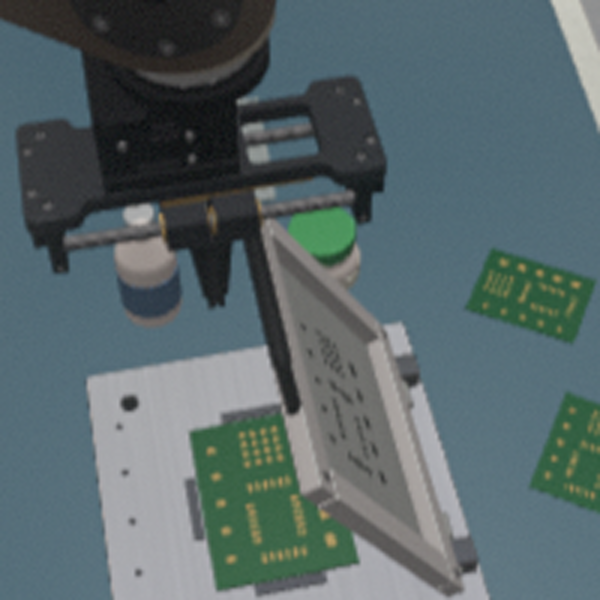

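View pics/t3.png

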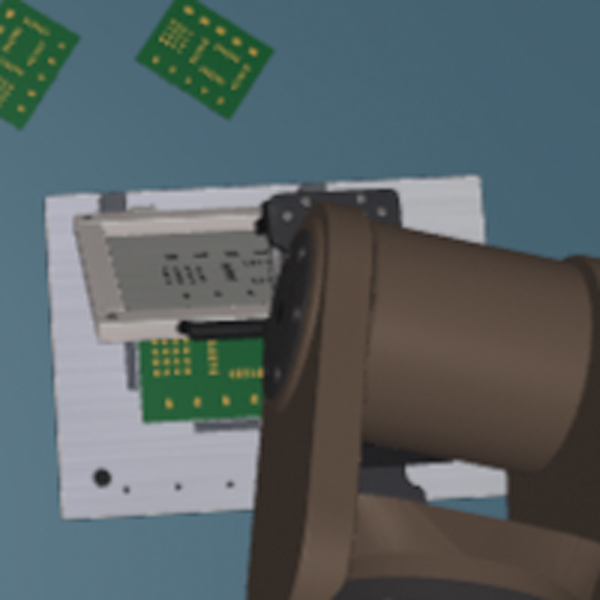

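Run:
```python
from h import *
im=env.read_camera("side"); cv2.imwrite("pics/s4.png",cv2.resize(im[180:260,220:300,::-1],None,fx=7,fy=7,interpolation=cv2.INTER_CUBIC))
s2=cv2.imread("pics/s2.png");cv2.imwrite("pics/s2z.png",cv2.resize(s2[150:350,180:400],None,fx=3,fy=3))
e=env.state()["eef_pos"];print(e)
for dz in(0,10,20,25,30): print(dz,proj("side",[e[0],e[1],e[2]+dz]),7*(proj("side",[e[0],e[1],e[2]+dz])-[220,180]))
```

```text
[558.94422863 -32.00601565 229.93619424]
0 [252.60767796 239.46157518] [228.25374572 416.23102625]
10 [252.26603804 236.08723517] [225.8622663  392.61064621]
20 [251.91775115 232.64724375] [223.42425807 368.53070628]
25 [251.74105418 230.9020271 ] [222.18737923 356.31418967]
30 [251.5626214  229.13966612] [220.93834979 343.97766286]
```

View pics/s4.png

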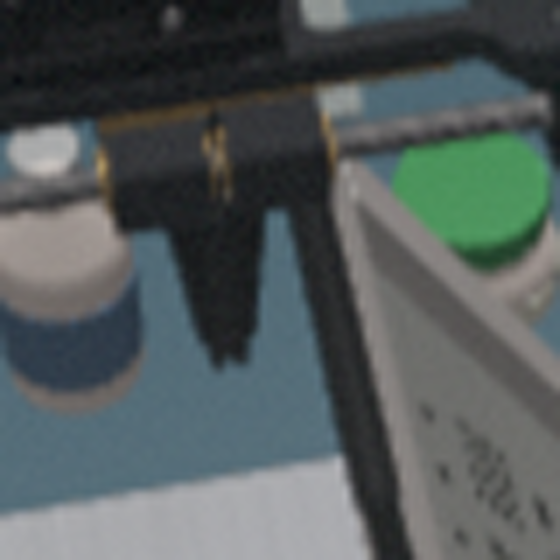

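View pics/s2z.png

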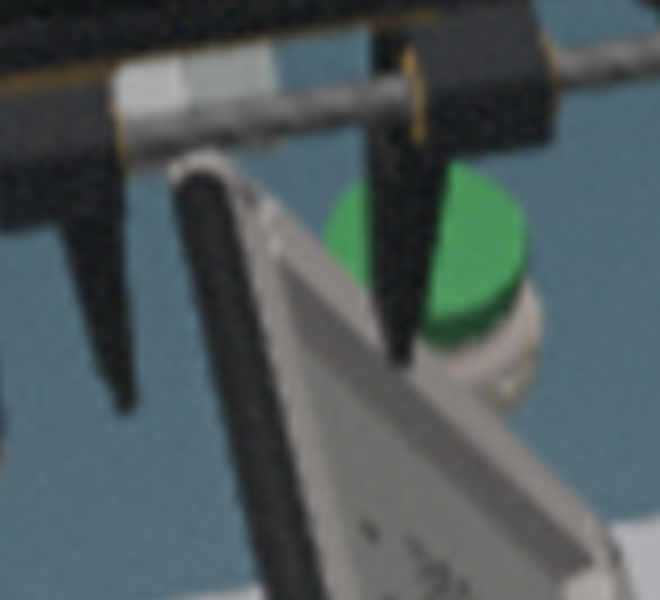

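Run:
```python
from h import *
e=env.state()["eef_pos"]
u=Rp[:,0];v=Rp[:,1]
for dz in(0,22):
  for h in (78,100):
    print(dz,h,[np.round(3*(proj("top",np.array(e)+90*u+s*37*v+[0,0,h+dz])-[270,130])).tolist() for s in(1,-1)], [np.round(3*(proj("side",np.array(e)+w*90*u-37*v+[0,0,h+dz])-[180,130])).tolist() for w in(1,-1)])
```

```text
0 78 [[231.0, 216.0], [359.0, 210.0]] [[385.0, 268.0], [50.0, 325.0]]
0 100 [[238.0, 210.0], [369.0, 204.0]] [[387.0, 242.0], [43.0, 300.0]]
22 78 [[238.0, 210.0], [369.0, 204.0]] [[387.0, 242.0], [43.0, 300.0]]
22 100 [[245.0, 204.0], [380.0, 198.0]] [[388.0, 214.0], [36.0, 273.0]]
```

The fingertips sit about 8 px higher in the side view than the reported TCP projects, and the top view agrees, so the tool really is about 22 mm higher than reported. I'll retry that much lower.

```bash
python3 -m pendant '[0,0,-0.0575,0,0.1,0,0,-0.0575,0,0.1,0,0.037,0,0,0.1,0,0.037,0,0,0.1,0,0,0,0,0.1,0,0,0.035,0,0.1,0,0,0.035,0,0.1,0,0,0,0,0.1]'
python3 - <<'E'
from h import *
print(env.state()["ft_force"])
im=env.read_camera("side"); cv2.imwrite("pics/s5.png",cv2.resize(im[160:280,210:330,::-1],None,fx=5,fy=5,interpolation=cv2.INTER_CUBIC))
E
```

```text
t: 8.95
eef_pos: [587.3, -29.5, 246.2]
tcp_rot: [-3.139, -0.001, 1.654]
ft_force: [-0.5, 0.7, 0.9]
opening: 0.445
[-0.46070356  0.67260455  0.9126371 ]
```

View pics/s5.png

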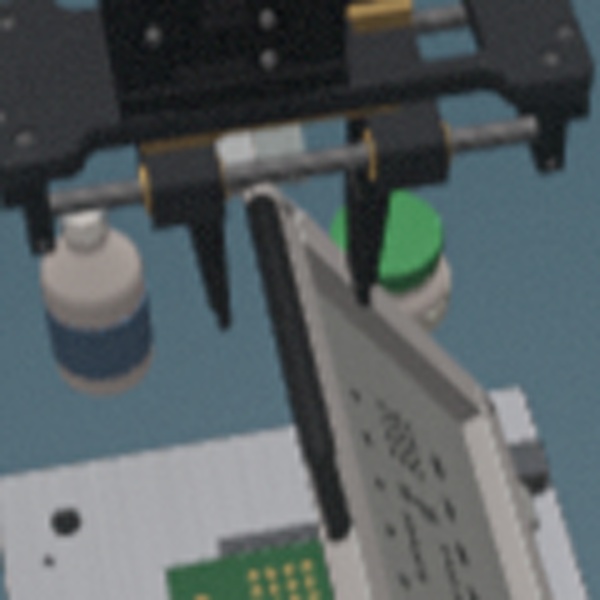

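Tips are at about (255,225) and (282,220) px, either side of the bar. I'm going 24 mm lower.

```bash
python3 -m pendant '[0,0,0.03,0,0.1,0,0,0.03,0,0.1,0,0,0,0,0.1]' && python3 -m pendant '[0,0,0,0,1,0,0,0,0,1,0,0,0,0,1,0,0,0,0,1,0,0,0,0,1]'
python3 - <<'E'
from h import *
print(env.state()["ft_force"])
im=env.read_camera("side"); cv2.imwrite("pics/s6.png",cv2.resize(im[160:280,210:330,::-1],None,fx=5,fy=5,interpolation=cv2.INTER_CUBIC))
E
```

```text
t: 9.38
eef_pos: [587.7, -29.5, 222.6]
tcp_rot: [-3.14, -0.001, 1.654]
ft_force: [0.2, 0.9, 0.5]
opening: 0.45
t: 10.0
eef_pos: [587.7, -29.6, 224.1]
tcp_rot: [-3.141, -0.0, 1.654]
ft_force: [-5.3, -1.3, 4.9]
opening: 0.115
[-5.3117686  -1.28156263  4.88118797]
```

View pics/s6.png

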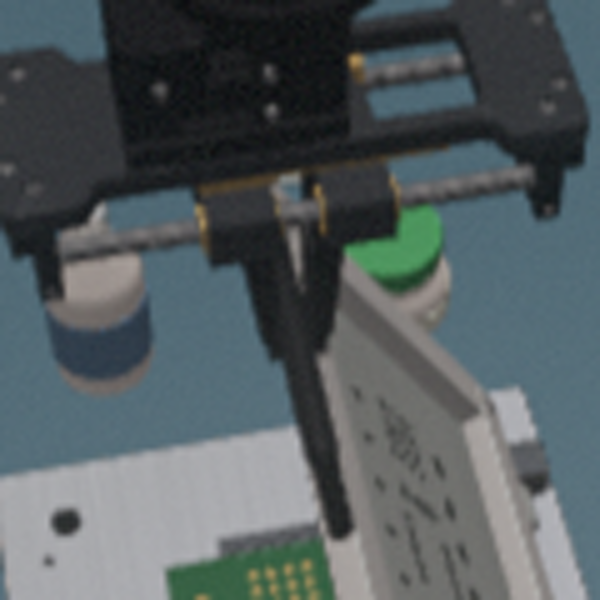

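Gripped (opening 11 mm ≈ bar diameter, pads round the bar at about (300,330) in the crop). Next I follow the arc.

```bash
python3 -m pendant '[0,-0.0193,0.0095,0,1,0,-0.0192,0.0096,0,1,0,-0.0186,0.0108,0,1,0,-0.0185,0.0109,0,1,0,-0.0356,0.0241,0,1,0,-0.0339,0.0264,0,1,0,0,0,0,1]'
python3 - <<'E'
from h import *
im=env.read_camera("side"); cv2.imwrite("pics/s7.png",cv2.resize(im[150:350,180:380,::-1],None,fx=3,fy=3,interpolation=cv2.INTER_CUBIC))
print(bar(1.065-4*1.075/16))
E
```

```text
t: 10.92
eef_pos: [529.1, -34.2, 186.3]
tcp_rot: [-3.139, -0.001, 1.653]
ft_force: [-0.7, 1.3, -6.2]
opening: 0.116
[530.39788019 -34.88671449 225.74613055]
```

View pics/s7.png

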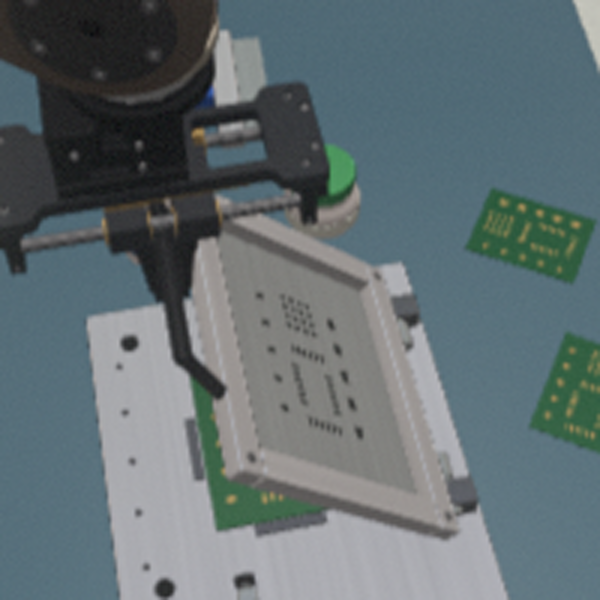

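The frame follows the hand, now at about 0.8 rad, with low force. I'll continue.

```bash
python3 -m pendant '[0,-0.032,0.0286,0,1,0,-0.030,0.0307,0,1,0,-0.0279,0.0327,0,1,0,-0.0256,0.0345,0,1,0,-0.0117,0.018,0,1,0,-0.0116,0.0181,0,1,0,-0.0104,0.0188,0,1,0,-0.0104,0.0188,0,1,0,0,0,0,1]' && python3 -m pendant '[0,-0.0091,0.0194,0,1,0,-0.0091,0.0195,0,1,0,-0.0078,0.02,0,1,0,-0.0078,0.02,0,1,0,-0.0064,0.0205,0,1,0,-0.0064,0.0205,0,1,0,0,0,0,1]'
python3 - <<'E'
from h import *
for c in("side","top"):
    im=env.read_camera(c); cv2.imwrite(f"pics/{c}8.png",im[:,:,::-1])
print(bar(1.065-13*1.075/16))
E
```

```text
t: 12.1
eef_pos: [466.8, -39.5, 106.5]
tcp_rot: [-3.141, -0.0, 1.654]
ft_force: [3.3, 4.2, -8.1]
opening: 0.111
t: 12.98
eef_pos: [448.1, -41.2, 58.3]
tcp_rot: [-3.141, -0.0, 1.654]
ft_force: [4.5, 3.6, -7.5]
opening: 0.118
[448.20294385 -41.70805101  97.68438547]
```

View pics/side8.png

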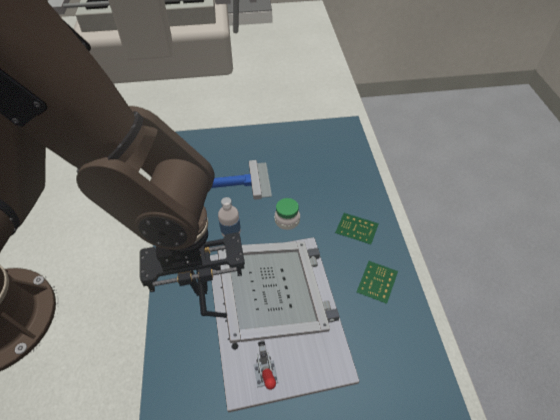

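```bash
python3 -m pendant '[0,-0.005,0.0208,0,1,0,-0.005,0.021,0,1,0,-0.0036,0.0211,0,1,0,-0.0036,0.0211,0,1,0,0,0,0,1]' && python3 -m pendant '[0,-0.0015,0.013,0,1,0,-0.0013,0.013,0,1,0,0,0,0,1]'
```

```text
t: 13.7
eef_pos: [441.3, -41.8, 24.7]
tcp_rot: [-3.141, -0.0, 1.654]
ft_force: [3.6, 2.1, -6.9]
opening: 0.117
t: 14.08
eef_pos: [440.0, -41.8, 14.6]
tcp_rot: [-3.141, -0.0, 1.654]
ft_force: [4.1, 1.2, -6.3]
opening: 0.119
```

```bash
python3 -m pendant '[0,-0.0003,0.008,0,1,0,0,0,0,1]' && python3 -m pendant '[0,0,0.006,0,1,0,0,0,0,1]' && python3 -m pendant '[0,0,0.005,0,1,0,0,0,0,1]'
```

```text
t: 14.32
eef_pos: [439.8, -41.8, 11.8]
tcp_rot: [-3.141, -0.0, 1.654]
ft_force: [1.7, 0.3, -5.2]
opening: 0.12
t: 14.58
eef_pos: [439.7, -41.8, 10.1]
tcp_rot: [-3.141, -0.0, 1.654]
ft_force: [-1.2, 1.1, 10.2]
opening: 0.118
t: 14.82
eef_pos: [439.8, -41.9, 9.1]
tcp_rot: [3.141, 0.0, 1.654]
ft_force: [-6.5, -0.1, 31.6]
opening: 0.119
```

Firm stop at the expected bar height, so the frame should be flat. I'll open a little, rise, and verify.

```bash
python3 -m pendant '[0,0,-0.003,0,0.4,0,0,0,0,0.4,0,0,0,0,0.4]' && python3 -m pendant '[0,0,-0.06,0,0.4,0,0,-0.1,0,0.4,0,0,-0.1,0,0.4,0,0,-0.1,0,0.4,0,0,-0.1,0,0.4,0,0,0,0,1]'
python3 - <<'E'
from h import *
for c in("side","top"):
    im=env.read_camera(c); cv2.imwrite(f"pics/{c}9.png",im[:,:,::-1])
    for n in("frame_bar","clamp_grip"): print(n,[(d["confidence"],d["xyz"]) for d in env.landmark_of(n,c)][:1])
E
```

```text
t: 15.2
eef_pos: [439.8, -41.8, 8.6]
tcp_rot: [-3.141, -0.0, 1.654]
ft_force: [0.3, -0.4, -0.3]
opening: 0.295
t: 15.95
eef_pos: [441.0, -42.0, 194.9]
tcp_rot: [3.137, 0.001, 1.654]
ft_force: [0.7, -0.0, -1.3]
opening: 0.243
frame_bar [(0.81, [442.6, -42.0, 50.3])]
clamp_grip [(0.64, [563.8, -241.2, 125.7])]
frame_bar [(0.98, [441.2, -40.0, 48.4])]
clamp_grip [(0.58, [561.1, -244.0, 128.2])]
```

View pics/side9.png

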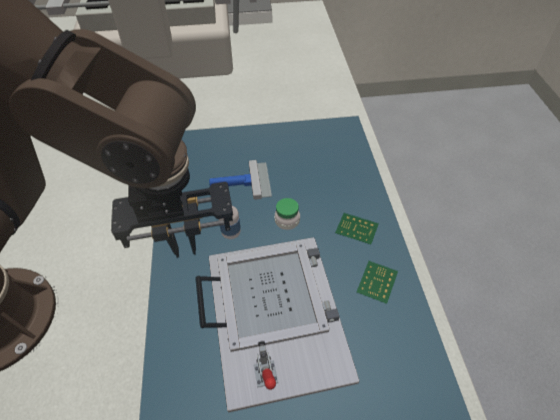

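Frame is flat: bar z reads 48–50 mm from both views, and the frame is square on the bed in the side view (corners (222,245), (327,332)). Next, hover inside the red lever with the fingers shut.

```bash
python3 -m pendant '[-0.0864,0.0432,0,0,1,-0.0864,0.0432,0,0,1,-0.0864,0.0432,0,0,1,-0.0864,0.0432,0,0,1,-0.0864,0.0432,0,0,1,-0.0864,0.0432,0,0,1,0,0,0,0,1,0,0,0.05,0,1,0,0,0,0,1]'
python3 - <<'E'
from h import *
im=env.read_camera("side"); cv2.imwrite("pics/s10.png",cv2.resize(im[270:420,180:330,::-1],None,fx=4,fy=4,interpolation=cv2.INTER_CUBIC))
e=np.array(env.state()["eef_pos"]);print(e,Rp.T@(e-T0))
for dz in(0,10,20,30):print(dz,4*(proj("side",e+[0,0,dz])-[180,270]))
E
```

```text
t: 17.38
eef_pos: [559.4, -238.8, 171.2]
tcp_rot: [-3.139, -0.002, 1.654]
ft_force: [0.7, -0.0, 1.2]
opening: 0.004
[ 559.94928139 -239.08222981  172.26843444] [ -36.48808082 -205.94001034  172.26843444]
0 [344.02148254 385.16124902]
10 [343.06281164 375.45363073]
20 [342.08308419 365.5327913 ]
30 [341.08159875 355.39162785]
```

View pics/s10.png

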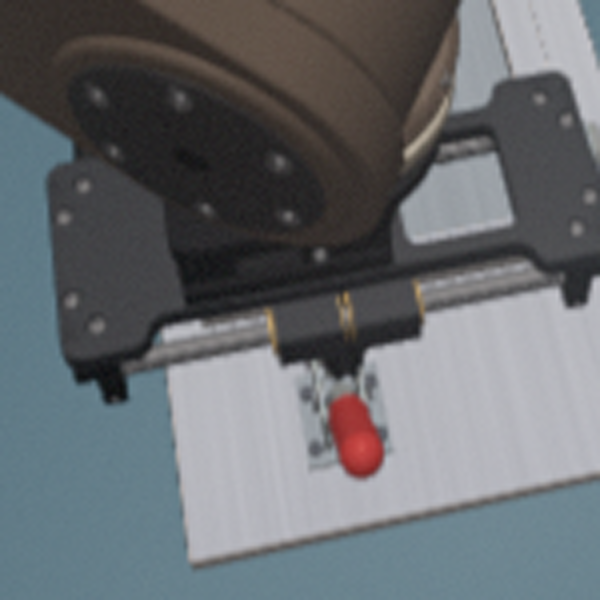

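Run:
```python
from h import *
im=env.read_camera("side"); cv2.imwrite("pics/s11.png",cv2.resize(im[335:400,235:300,::-1],None,fx=9,fy=9,interpolation=cv2.INTER_CUBIC))
e=np.array(env.state()["eef_pos"])
for dz in(0,20,40):print(dz,9*(proj("side",e+[0,0,dz])-[235,335]))
for s in (36,85,131): print(s,9*(proj("side",W([-35,-170-s/2,56+s*.866]))-[235,335]))
im=env.read_camera("top"); cv2.imwrite("pics/t11.png",cv2.resize(im[150:350,330:530,::-1],None,fx=3,fy=3,interpolation=cv2.INTER_CUBIC))
```

```text
0 [281.32114327 281.23328764]
20 [277.00532479 237.01642813]
40 [272.49546102 190.81151633]
36 [286.19261051 356.43146368]
85 [302.36588795 403.38598621]
131 [319.58509422 453.37706635]
```

View pics/s11.png

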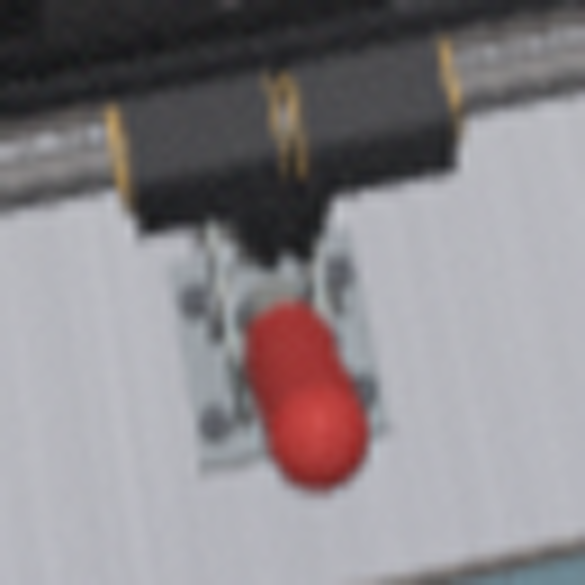

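View pics/t11.png

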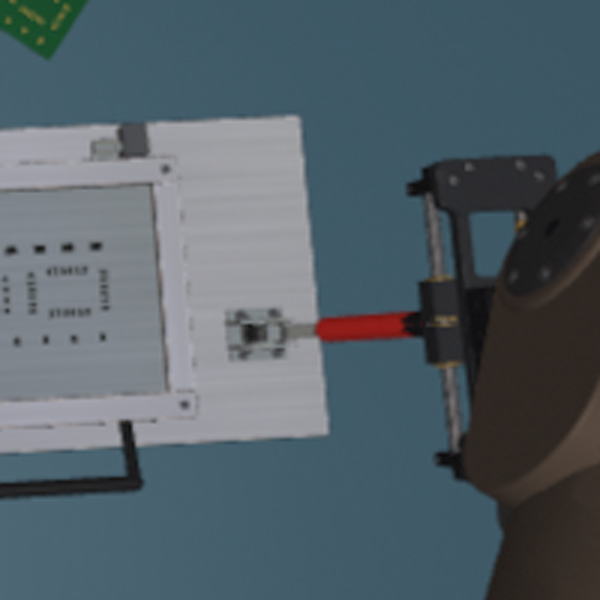

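Run:
```python
from h import *
e=np.array(env.state()["eef_pos"]);print(e)
X=tri((330+406/3,150+323/3),(235+280/9,335+262/9));print(X,Rp.T@(X-T0))
for dz in(0,20,40):print(dz,3*(proj("top",e+[0,0,dz])-[330,150]))
print([3*(proj("top",W([-35,-170-s/2,56+s*.866]))-[330,150]) for s in(0,36,85,131)])
```

```text
[ 560.57488849 -239.52002199  173.364045  ]
[ 561.2376042  -242.65604558  190.31602168] [ -35.49974569 -209.60813364  190.31602168]
0 [390.56886782 325.81786755]
20 [403.29052338 324.881423  ]
40 [416.58074686 323.90312601]
[array([277.66306721, 331.94036698]), array([316.39192461, 329.52003188]), array([372.98213892, 325.98346275]), array([430.65428499, 322.37927899])]
```

```bash
python3 - <<'E'
import numpy as np
a=np.radians(np.arange(60,-1,-5));s=108
y=-170-s*np.cos(a)+9*np.sin(a)+10;z=56+s*np.sin(a)+9*np.cos(a)
print(np.c_[np.degrees(a),y,z,z-19].round(1));print(np.c_[np.diff(y),-np.diff(z)].round(1)/400)
E
python3 -m pendant '[0,0,0.03,0,1,0,0,0.03,0,1,0,0,0,0,1]'
```

```text
[[  60.  -206.2  154.   135. ]
 [  55.  -214.6  149.6  130.6]
 [  50.  -222.5  144.5  125.5]
 [  45.  -230.   138.7  119.7]
 [  40.  -236.9  132.3  113.3]
 [  35.  -243.3  125.3  106.3]
 [  30.  -249.   117.8   98.8]
 [  25.  -254.1  109.8   90.8]
 [  20.  -258.4  101.4   82.4]
 [  15.  -262.    92.6   73.6]
 [  10.  -264.8   83.6   64.6]
 [   5.  -266.8   74.4   55.4]
 [   0.  -268.    65.    46. ]]
[[-0.021    0.011  ]
 [-0.02     0.01275]
 [-0.01875  0.0145 ]
 [-0.01725  0.016  ]
 [-0.016    0.0175 ]
 [-0.01425  0.01875]
 [-0.0125   0.02   ]
 [-0.01075  0.021  ]
 [-0.009    0.02175]
 [-0.007    0.0225 ]
 [-0.005    0.023  ]
 [-0.003    0.0235 ]]
t: 17.9
eef_pos: [560.0, -239.6, 147.5]
tcp_rot: [-3.14, -0.001, 1.654]
ft_force: [-1.0, 1.0, 0.0]
opening: 0.002
```

Down 12 mm, then along the arc to about 35°.

```bash
python3 -m pendant '[0,0,0.015,0,1,0,0,0.015,0,1,0,0,0,0,1]' && python3 -m pendant '[-0.021,0.0,0.011,0,1,-0.02,0,0.0128,0,1,-0.0188,0,0.0145,0,1,-0.0173,0,0.016,0,1,0,0,0,0,1]'
python3 - <<'E'
from h import *
im=env.read_camera("side"); cv2.imwrite("pics/s12.png",cv2.resize(im[320:420,220:320,::-1],None,fx=6,fy=6,interpolation=cv2.INTER_CUBIC))
im=env.read_camera("top"); cv2.imwrite("pics/t12.png",cv2.resize(im[190:320,390:520,::-1],None,fx=4,fy=4,interpolation=cv2.INTER_CUBIC))
E
```

```text
t: 18.27
eef_pos: [560.3, -239.8, 136.3]
tcp_rot: [-3.141, -0.001, 1.654]
ft_force: [0.2, -0.1, 0.6]
opening: 0.002
t: 18.9
eef_pos: [562.7, -271.1, 114.2]
tcp_rot: [-3.141, -0.001, 1.653]
ft_force: [0.4, 0.1, 0.2]
opening: 0.003
```

View pics/s12.png

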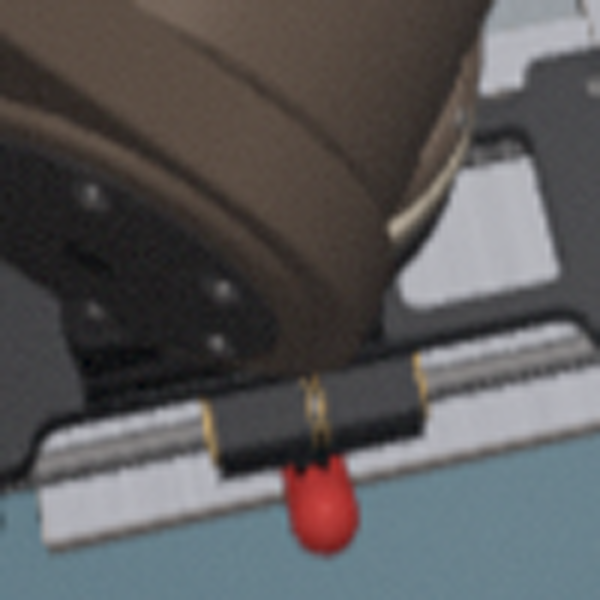

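View pics/t12.png

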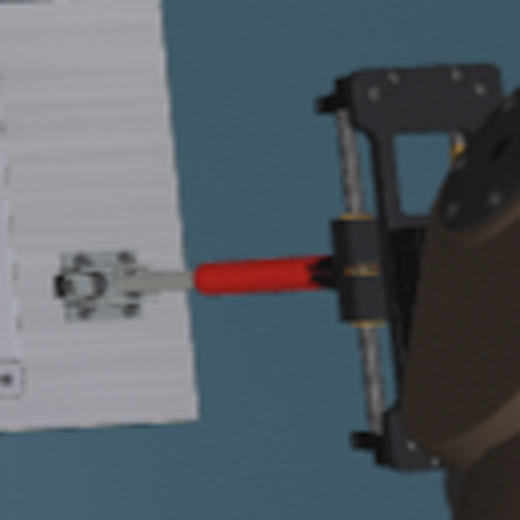

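The lever has come down to about 40° (the red grip is longer in the top view, and the steel arm has swung in at (65,287)). The fingertips sit on it near the outer third. Continuing.

```bash
python3 -m pendant '[-0.016,0,0.0175,0,1,-0.0143,0,0.0188,0,1,-0.0125,0,0.02,0,1,-0.0108,0,0.021,0,1,0,0,0,0,1]' && python3 -m pendant '[-0.009,0,0.0218,0,1,-0.007,0,0.0225,0,1,0,0,0,0,1]'
python3 - <<'E'
from h import *
im=env.read_camera("top"); cv2.imwrite("pics/t13.png",cv2.resize(im[190:320,390:520,::-1],None,fx=4,fy=4,interpolation=cv2.INTER_CUBIC))
im=env.read_camera("side"); cv2.imwrite("pics/s13.png",cv2.resize(im[270:420,200:350,::-1],None,fx=4,fy=4,interpolation=cv2.INTER_CUBIC))
E
```

```text
t: 19.62
eef_pos: [564.4, -292.0, 83.1]
tcp_rot: [-3.14, -0.001, 1.653]
ft_force: [0.1, -0.9, 0.4]
opening: 0.007
t: 20.0
eef_pos: [565.0, -298.2, 65.5]
tcp_rot: [-3.14, -0.001, 1.653]
ft_force: [-1.0, -0.1, 0.2]
opening: 0.003
```

View pics/t13.png

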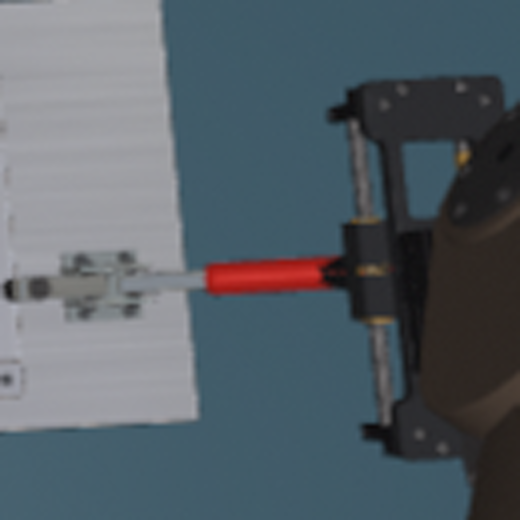

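View pics/s13.png

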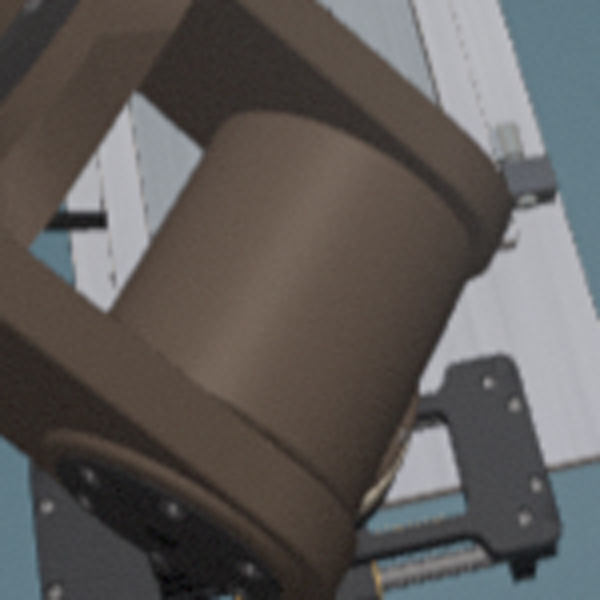

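```bash
python3 -m pendant '[-0.005,0,0.023,0,1,0,0,0.012,0,1,0,0,0,0,1]' && python3 -m pendant '[0,0,0.01,0,1,0,0,0,0,1]' && python3 -m pendant '[0,0,0.006,0,1,0,0,0,0,1]'
```

```text
t: 20.48
eef_pos: [565.3, -300.1, 51.8]
tcp_rot: [-3.141, -0.001, 1.654]
ft_force: [-0.3, -0.3, 0.5]
opening: 0.003
t: 20.72
eef_pos: [565.5, -300.2, 48.2]
tcp_rot: [-3.141, -0.0, 1.654]
ft_force: [-0.6, 1.1, -0.1]
opening: 0.003
t: 20.98
eef_pos: [565.5, -300.3, 46.0]
tcp_rot: [3.142, -0.0, 1.654]
ft_force: [0.4, 0.5, -0.3]
opening: 0.005
```

```bash
for i in 1; do python3 -m pendant '[0,0,0.006,0,1,0,0,0,0,1]'; done; python3 -m pendant '[0,0,0.006,0,1,0,0,0,0,1]'
python3 - <<'E'
from h import *
im=env.read_camera("top"); cv2.imwrite("pics/t14.png",cv2.resize(im[190:320,390:520,::-1],None,fx=4,fy=4,interpolation=cv2.INTER_CUBIC))
im=env.read_camera("side"); cv2.imwrite("pics/s14.png",cv2.resize(im[270:420,200:350,::-1],None,fx=4,fy=4,interpolation=cv2.INTER_CUBIC))
E
```

```text
t: 21.22
eef_pos: [565.5, -300.3, 43.5]
tcp_rot: [-3.142, -0.0, 1.654]
ft_force: [0.7, 0.8, 0.8]
opening: 0.006
t: 21.48
eef_pos: [565.5, -300.3, 41.1]
tcp_rot: [-3.141, -0.0, 1.654]
ft_force: [0.4, 0.2, 0.0]
opening: 0.001
```

View pics/t14.png

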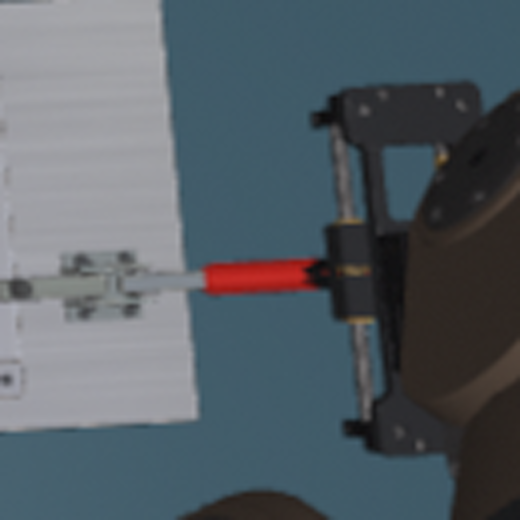

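```bash
python3 -m pendant '[0,0,0.006,0,1,0,0,0,0,1]'; python3 -m pendant '[0,0,0.006,0,1,0,0,0,0,1]'
```

```text
t: 21.82
eef_pos: [565.5, -300.3, 38.7]
tcp_rot: [-3.142, -0.0, 1.654]
ft_force: [0.1, 0.3, -0.4]
opening: 0.005
t: 22.08
eef_pos: [565.5, -300.3, 36.2]
tcp_rot: [-3.141, -0.0, 1.654]
ft_force: [0.2, 0.4, -0.2]
opening: 0.007
```

Run:
```python
from h import *
for c in("top","side"):
    im=env.read_camera(c); cv2.imwrite(f"pics/{c}15.png",im[:,:,::-1])
    print([(d["confidence"],d["xyz"]) for d in env.landmark_of("clamp_grip",c)][:2])
im=env.read_camera("top"); cv2.imwrite("pics/t15.png",cv2.resize(im[220:300,420:500,::-1],None,fx=7,fy=7,interpolation=cv2.INTER_CUBIC))
```

```text
[(0.53, [561.3, -286.2, 60.8])]
[]
```

View pics/t15.png

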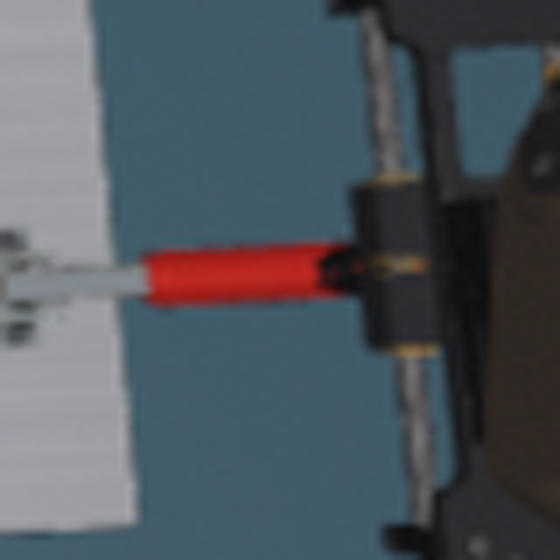

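View pics/side15.png

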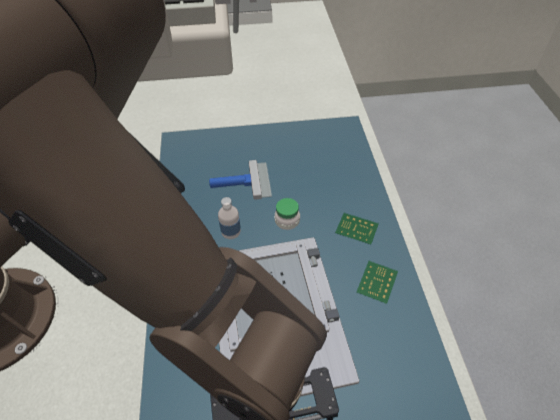

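```bash
python3 -m pendant '[0,0,0.005,0,1,0,0,0,0,1]'; python3 -m pendant '[0,0,0.005,0,1,0,0,0,0,1]';python3 -m pendant '[0,0,0.005,0,1,0,0,0,0,1]'
```

```text
t: 22.58
eef_pos: [565.6, -300.4, 34.4]
tcp_rot: [3.142, -0.0, 1.654]
ft_force: [0.3, 0.1, 1.3]
opening: -0.0
t: 22.82
eef_pos: [565.5, -300.3, 32.3]
tcp_rot: [-3.142, -0.0, 1.654]
ft_force: [-0.4, -0.4, 0.6]
opening: 0.005
t: 23.08
eef_pos: [565.5, -300.3, 30.3]
tcp_rot: [-3.141, -0.0, 1.654]
ft_force: [0.5, -0.5, 0.7]
opening: 0.008
```

```bash
python3 -m pendant '[0,0,0.005,0,1,0,0,0,0,1]'; python3 -m pendant '[0,0,0.005,0,1,0,0,0,0,1]'
python3 - <<'E'
from h import *
im=env.read_camera("top"); cv2.imwrite("pics/t16.png",cv2.resize(im[220:300,400:480,::-1],None,fx=7,fy=7,interpolation=cv2.INTER_CUBIC))
print([(d["confidence"],d["xyz"]) for d in env.landmark_of("clamp_grip","top")][:2])
E
```

```text
t: 23.32
eef_pos: [565.6, -300.4, 28.7]
tcp_rot: [3.141, 0.0, 1.654]
ft_force: [-1.5, -0.2, 3.3]
opening: 0.009
t: 23.58
eef_pos: [565.7, -300.5, 28.4]
tcp_rot: [3.141, 0.001, 1.654]
ft_force: [-5.4, 1.4, 21.3]
opening: 0.004
[(0.79, [565.3, -285.6, 51.3])]
```

View pics/t16.png

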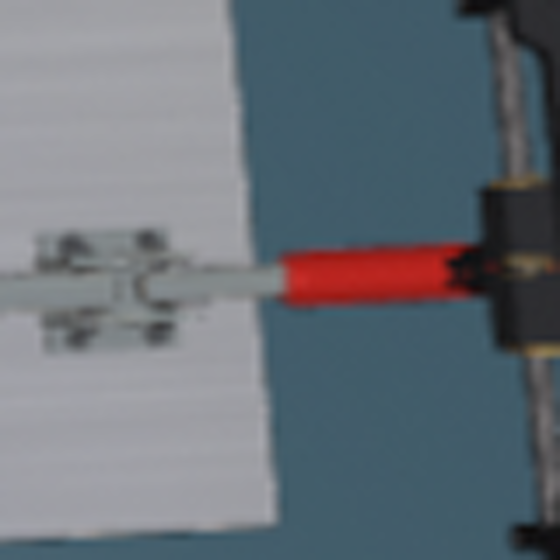

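Hard stop (21 N) with the grip at level height. I'll lift away and check.

```bash
python3 -m pendant '[0,0,-0.01,0,1,0,0,-0.05,0,1,0,0,-0.1,0,1,0,0,-0.1,0,1,0,0,-0.1,0,1,0,0,-0.1,0,1,0,-0.1,-0.05,0,1,0,-0.1,0,0,1,0,-0.1,0,0,1,0,0,0,0,1]'
python3 - <<'E'
from h import *
for c in("top","side"):
    im=env.read_camera(c); cv2.imwrite(f"pics/{c}17.png",im[:,:,::-1])
    for n in("clamp_grip","frame_bar","clamp_pivot","paste_jar","flux_bottle","squeegee"):print(c,n,[(d["confidence"],d["xyz"]) for d in env.landmark_of(n,c)][:1])
print(env.state()["ft_force"])
E
```

```text
t: 24.92
eef_pos: [444.2, -310.3, 230.8]
tcp_rot: [-3.142, -0.0, 1.652]
ft_force: [0.4, -0.5, -0.1]
opening: 0.005
top clamp_grip [(0.63, [561.9, -282.2, 55.1])]
top frame_bar [(0.83, [439.5, -40.4, 44.7])]
top clamp_pivot [(0.6, [556.8, -199.3, 56.3])]
top paste_jar [(0.65, [649.5, 188.3, -1.3])]
top flux_bottle [(0.67, [509.8, 168.9, 0.2])]
top squeegee [(0.92, [512.4, 332.0, 2.2])]
side clamp_grip [(0.85, [567.8, -281.4, 50.3])]
side frame_bar [(0.6, [443.9, -39.4, 48.2])]
side clamp_pivot [(0.85, [559.6, -198.1, 58.6])]
side paste_jar [(0.95, [646.7, 185.7, -1.9])]
side flux_bottle [(0.58, [511.6, 170.5, 1.1])]
side squeegee [(0.58, [509.4, 325.2, -2.2])]
[ 0.69459236 -0.71779283  0.03540179]
```

View pics/top17.png

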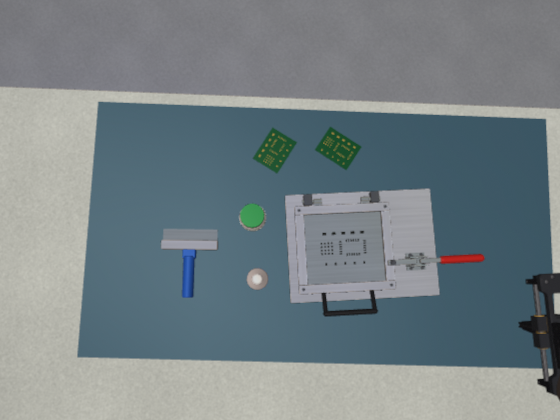

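View pics/side17.png

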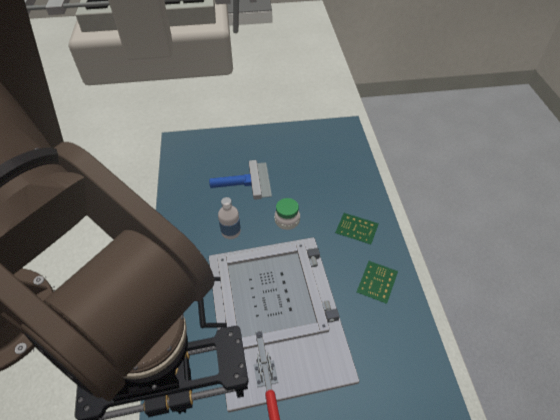

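The top view shows the frame flat, the steel arm over its right rail at (392,262), and the red lever lying out to (482,258). The grip height reads 50–55 mm against 56 when locked, and the bystanders are unmoved. I'm handing in.

```bash
python3 -c "
from cell import env
print(env.job_done())"
```

```text
the job is handed in; nothing more can be done
None
```

The stencil frame is folded flat over the board and the red clamp lever is pressed down to its stop. The job was handed in at about 25 s of the 43 s allowed; no verdict is reported.

**How it went:** I gripped the handle bar, brought the frame down along its arc to the stop (31 N at the end) and let go. I then pushed the lever down from above with the fingers shut until it stopped (21 N), and moved clear.

**Last checks:**
- **Frame:** the networks put the handle bar at 44.7 mm (top view) and 48.2 mm (side view). It should be 49.5 mm when flat; right after letting go it read 48–50 mm.
- **Lever:** the networks put the grip at 50–55 mm, against 56 mm when level, within their error of about 4 mm plus a little.
- **Bystanders:** jar, bottle and squeegee read within a few mm of where they started.
- **Touching:** wrist force was about 0 after moving clear.
- **Board:** it lies under the frame, so I could not check it directly after closing; I never touched it.

**What disagreed:** the first grasp closed on nothing. In the pictures the fingertips stood about 17–22 mm higher than the reported tool position, and the clamp stop suggests it may be more, about 35 mm. I did not find the cause. I went 24 mm lower for the second grasp, which held, and felt for both stops by force.

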